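# Load the drained ultrasonic cleaner with castings

### The arm

A 6-joint arm with a two-finger parallel gripper is mounted at the origin on the work surface. World frame = base frame: x ahead of the robot, y to its left, z up, the work surface at z = 0. Lengths are in m, angles in degrees, forces in N, time in s.
With the tool pointing down it reaches from about 0.25 to 0.725 m from the base axis. Payload 9.7 kg.
Tool frame: the origin (TCP) lies between the finger pads; the fingertips stand bot.tcp_to_tips ahead of it and the grasp point (between the pads) lies 2 mm behind it (bot.tcp_to_tips is the distance from the TCP to the fingertips, in m); z points along the fingers, y is the line along which they close (so a half turn about z gives the same grasp; the last joint's range is limited). The gripper opens to 85 mm and grips with 20 to 120 N. Pads are 22 mm wide; open, the fingers measure 114 mm over their backs; the gripper's body (76 mm by 85 mm) begins 54 mm behind the grasp point. The pads swing forward as they close: fully open they stand 13 mm farther back than shut.
Start: joints at [-73.51, 4.979, 10.078, 95.1, 0, 90], TCP at [0.156, -0.527, 0.248] pointing down, gripper open.
Joint ranges: [-179.16, 179.16], [-48.56, 103.87], [-65.8, 70.77], [-126.05, 130.52], [-82.76, 87.17], [-180, 180]. Speed limits (degrees/s): [127.2, 127.2, 147.25, 180, 180, 180].

### API

Orientations are given as [roll, pitch, yaw] about the fixed x, y, z axes, in that order (R = Rz(yaw) Ry(pitch) Rx(roll)).
In Python, from workcell import sensors, camera, camera_params, bot gives the robot as it stands.
- The arm moves only by the tool apply_moves, never from a script. Its argument "motion" is a list of rows, each an object with "jaw": the opening, from -1 (shut) to 1 (fully open); "xyz": the shift along the tool's x, y, z in mm, a list of three; "twist": the turn about the tool's z in rad. A call has 1 to 5 rows; each row is the pose to reach, as a shift and turn from the pose commanded when the call began, along the tool's axes at that moment; what a row does not reach only later rows make up. A row lasts 1/8 s, in which the tool goes at most 62.5 mm and 10.7 degrees, less where a joint would pass 70% of its speed; a pose out of reach is approached as far as the arm can. A call with a gripper value outside its range is refused whole. The fingers move at their own pace and stop on an object; "grip_force" is the grip in N (left out, the last holds). Time passes only in rows, so rows that repeat a pose let the fingers close. It gives the time, the measured TCP pose, the force, the opening and the grip force at its end, in the units of the state.
- sensors.get_obs(): the state, without advancing time (a new reading comes with each control period).
- camera(name): name is "scene" or "top"; returns (picture, depth): 420x560x3 uint8, red, green, blue; 420x560 float32, m along the optical axis (not along the pixel's ray), 0 where there is no reading.
- camera_params(name): a dict with "mtx" (3x3 intrinsics, pixels), "rvec" (rotation vector, rad) and "tvec" (3), from world to camera coordinates, as OpenCV has them. Camera axes: x right, y down, z forward; pixel columns grow to the right and rows downward; lengths in m; the calibration is good to about 2 mm. A picture is of the moment at which its call begins. camera_params takes no time and is no camera call.
- bot.job_done(): hands the job in; it is judged then, once.
The state is a dict: "time": time; "q": joint angles; "qd": joint speeds; "joint_efforts": joint torques, N m; "ee_pos": TCP position; "tcp_rot": TCP orientation; "wrist_force": force on the tool from outside, world axes, zero at the start; "torque": the same for the moment, N m; "opening": finger opening in m; "grasp_force": force on a finger pad.
Only numpy, scipy, OpenCV 4.12 (cv2) and the standard library are available. Lean on these libraries where they do the work, as an engineer would, in place of code of your own. Each camera call takes 0.05 s, during which the arm holds its last target. There are 200 camera calls.

### The job

The ultrasonic cleaner was drained overnight: get it ready for refilling. Lift its lid off, keeping it level, and lay it gently flat on the bench, knob up; turn the drain tap fully shut; and pick up the scoop tray by its handle, tip it low over the open basket so that all five castings slide in without the fingers touching them, and set the empty tray gently down flat on the bench. Leave the plaster model, the jar and the brush where they are.

Things in the scene. Friction and masses are not known exactly. Their poses are not given: they have to be found in the camera images.
- cleaner: the ultrasonic cleaner, fixed to the bench: upright brushed-steel case 155 (x) x 180 (y) x 160 mm (z), grey control panel on its -x side, drain tap on its -y side. Origin: centre of its underside, on the bench; x from the panel to the back, z up. Its open top (131 x 156 mm inside a 12 mm rim) holds the basket, and is covered by the lid at the start
- basket_floor (a point): centre of the inner floor of the steel wire basket fixed in the cleaner's tank, 88 mm above the bench; axes as the cleaner's. Inside the basket measures 123 (x) x 148 (y) mm; its walls rise 70 mm, to 2 mm below the case's top edge
- lid: loose lift-off steel lid, 163 (x) x 188 (y) mm, about 0.28 kg, flat plate (top face at z 13 mm) with a 10 mm skirt fitting over the case with 2 mm play, black round knob on top. Origin: centre of the underside of the skirt, 150 mm above the bench when on the cleaner, 0 when lying flat on the bench. The bench between cleaner and tray has room for it
- lid_knob (a point): middle of the lid's black knob, 32 mm above the lid's origin: upright cylinder 30 mm across, from 21 to 43 mm above the lid's origin, on a thinner 16 mm neck
- tap (a joint): angle of the drain tap's lever (rad), vertical axis: 0 = fully shut, against its stop, lever across the drain pipe and pointing to the cleaner's -x (its panel side); 1.571 = fully open, lever in line with the pipe and pointing away from the case (cleaner's -y). Opening turns it anticlockwise seen from above. It stays where it is left and takes about 0.2 N m to turn (4 N at the lever's sleeve)
- tap_pivot (a point): the lever's turning axis, on top of the brass ball valve, 73 mm above the bench and 80 mm out from the case's -y side; the pipe runs along the cleaner's y at 42 mm height; the valve body beneath is 26 x 36 mm and 55 mm high, a hose barb 15 mm thick reaches 48 mm past the axis at 42 mm height
- tap_grip (a point): middle of the lever's black sleeve, 53 mm from the axis and 73.5 mm above the bench. The sleeve is a bar 50 mm long (28 to 78 mm from the axis), 14 mm wide and 11 mm high
- tray: loose stainless scoop tray, about 0.16 kg: flat pan 120 (x) x 80 (y) mm, floor 2 mm thick, walls 22 mm high and 2 mm thick on three sides, open at its +x end, handle on its -x side. Origin: centre of the pan's underside, 0 above the bench when standing on it; z up. The castings begin to slide on its floor at a slope of 13 to 20 degrees
- tray_lip (a point): middle of the pan's open front edge, at x +60, z 2 mm in the tray's frame
- tray_grip (a point): grip point in the tray's steel bar handle, at x -105, z 34 mm in the tray's frame. The bar runs along the tray's x from -159 to -74 mm, is 16 mm wide (y) and 12 mm high, z 28 to 40 mm
- bridge1: four-unit dental bridge casting (four crowns in a row), bare cast metal, 12 (x) x 41 (y) x 11 mm (z), 26 g, lying in the tray; origin: centre of its underside
- bridge2: four-unit dental bridge casting (four crowns in a row), bare cast metal, 12 (x) x 41 (y) x 11 mm (z), 26 g, lying in the tray; origin: centre of its underside
- bridge3: four-unit dental bridge casting (four crowns in a row), bare cast metal, 12 (x) x 41 (y) x 11 mm (z), 26 g, lying in the tray; origin: centre of its underside
- crown1: single crown casting on its sprue, standing on its round casting button, bare cast metal, 20 mm across and 24 mm tall, 24 g, in the tray; origin: centre of its underside
- crown2: single crown casting on its sprue, standing on its round casting button, bare cast metal, 20 mm across and 24 mm tall, 24 g, in the tray; origin: centre of its underside
- model: bystander: plaster model of a dental arch, 56 x 62 x 35 mm; origin: centre of its underside
- jar: bystander: amber glass jar with black cap, 52 mm across, 75 mm high; origin: centre of its underside
- brush: bystander: bench brush with wooden handle, 170 mm long (its x), 42 mm wide, 20 mm high; origin: under its middle, on the bench
Things that resemble listed ones, but are neither listed nor needed, are in the scene too. What is shaped like the lid but red is not meant.

How it is judged (in metres and radians):
On the way, in this order (a step that is already met when the one before it is completed fails the run):
1. the lid is off the cleaner and lies flat on the bench, let go (height (world z) of lid below 0.008 m and angle between lid's own z axis and vertical below 0.06 rad and contact force between the fingers and lid below 0.1 N and linear speed of lid below 0.03 m/s), for 0.1 s.
2. all five castings are in the basket (x of bridge1 in the frame of basket_floor between -0.063 and 0.063 m and y of bridge1 in the frame of basket_floor between -0.076 and 0.076 m and z of bridge1 in the frame of basket_floor between -0.01 and 0.055 m and x of bridge2 in the frame of basket_floor between -0.063 and 0.063 m and y of bridge2 in the frame of basket_floor between -0.076 and 0.076 m and z of bridge2 in the frame of basket_floor between -0.01 and 0.055 m and x of bridge3 in the frame of basket_floor between -0.063 and 0.063 m and y of bridge3 in the frame of basket_floor between -0.076 and 0.076 m and z of bridge3 in the frame of basket_floor between -0.01 and 0.055 m and x of crown1 in the frame of basket_floor between -0.063 and 0.063 m and y of crown1 in the frame of basket_floor between -0.076 and 0.076 m and z of crown1 in the frame of basket_floor between -0.01 and 0.055 m and x of crown2 in the frame of basket_floor between -0.063 and 0.063 m and y of crown2 in the frame of basket_floor between -0.076 and 0.076 m and z of crown2 in the frame of basket_floor between -0.01 and 0.055 m), for 0.2 s.
At the end, for the whole second after the job is handed in: All five castings lie in the basket (below its rim); the drain tap is shut (lever within 0.10 rad of its stop); the lid lies flat on the bench, knob up, and the empty tray stands flat on the bench (each within 8 mm of bench height and 0.06 rad of level); everything is at rest (all of step 2 and height (world z) of each of lid, tray below 0.008 m and angle between each of lid, tray's own z axis and vertical below 0.06 rad and linear speed of each of bridge1, bridge2, bridge3, crown1, crown2, lid, tray below 0.03 m/s and value of joint tap below 0.1 rad); the robot touches nothing.
It fails at once if the fingers touch a casting (contact force between the fingers and bridge1 above 0.3 N or contact force between the fingers and bridge2 above 0.3 N or contact force between the fingers and bridge3 above 0.3 N or contact force between the fingers and crown1 above 0.3 N or contact force between the fingers and crown2 above 0.3 N).
It fails at once if a casting is thrown or dropped from high up (faster than 2 m/s) (linear speed of any of bridge1, bridge2, bridge3, crown1, crown2 above 2 m/s).
It fails at once if the lid is tipped (more than 0.5 rad from level) (angle between lid's own z axis and vertical above 0.5 rad).
It fails at once if the lid or the tray is dropped or flung (faster than 1.3 m/s) (linear speed of any of lid, tray above 1.3 m/s).
It fails at once if a bystander is shifted by more than 20 mm (distance of any of model, jar, brush from where it was at the start of the episode above 0.02 m).
It also fails if it takes over 72 s, if anything falls off the work surface, if the arm or the gripper's body presses on something with over 40 N, if the wrist force passes 120 N, or if a joint passes its speed limit or range.

## Working session

There is one attempt and no reset: what is moved stays moved. The work goes in short steps, Python scripts to look and compute and a tool call to move; the robot and the scene stay as the last step left them, time stands still between calls to the robot, and variables do not carry over. Pictures are saved under pics/ and viewed, at most 12 in all, crops included, and the job is handed in when it is done.

Besides the shell and the picture viewer there is one more tool, called after ">>>" by a JSON object that holds its "fn" and its "kwargs", one argument or row to a line. apply_moves: Moves the arm, as the interface text tells. Its arguments: {"type":"object","properties":{"motion":{"type":"array","items":{"type":"object","properties":{"jaw":{"type":"number"},"xyz":{"type":"array","items":{"type":"number"}},"twist":{"type":"number"}}}},"grip_force":{"type":"number"}},"required":["motion"]}

```bash
mkdir -p pics; ls
cat > h.py <<'E'
import numpy as np, cv2
from workcell import sensors, camera, camera_params, bot
from scipy.spatial.transform import Rotation as R
def cloud(name):
    im,d=camera(name); p=camera_params(name)
    K=np.array(p["mtx"]);Rm=cv2.Rodrigues(np.array(p["rvec"],float))[0];t=np.array(p["tvec"],float).ravel()
    v,u=np.mgrid[:d.shape[0],:d.shape[1]]
    c=np.stack([(u-K[0,2])/K[0,0]*d,(v-K[1,2])/K[1,1]*d,d],-1)
    w=(c-t)@Rm
    w[d==0]=np.nan
    return im,w
def save(n,im,s=1):
    cv2.imwrite(n,cv2.resize(im[...,::-1],None,fx=s,fy=s,interpolation=cv2.INTER_CUBIC))
E
python3 - <<'E'
from h import *
for n in("scene","top"):
    im,w=cloud(n); save(f"pics/{n}0.png",im,1.4); np.savez(n+"0.npz",im=im,w=w)
o=sensors.get_obs();print(o,bot.tcp_to_tips)
E
```

```text
pics
{'time': 0.1, 'q': array([-7.35110731e+01,  5.00934105e+00,  1.00401252e+01,  9.51005387e+01,
        4.21330830e-04,  9.00012072e+01]), 'qd': array([-0.0270903 , -0.11435843,  0.16673714, -0.04240474,  0.11821928,
       -0.01720637]), 'joint_efforts': array([-2.31559025e-03, -5.21560299e+01,  4.65655196e+01,  1.60386111e-02,
       -1.66335171e-04,  1.05901182e-05]), 'ee_pos': array([ 0.15605624, -0.52720423,  0.24765073]), 'tcp_rot': array([-1.79930245e+02, -4.19860853e-04,  1.64877192e+01]), 'wrist_force': array([ 0.72341157, -0.26263962,  0.00731836]), 'torque': array([ 0.00772661, -0.01882334,  0.01287975]), 'grasp_force': 0.0, 'opening': 0.08571262289077586} 0.017
```

View pics/top0.png

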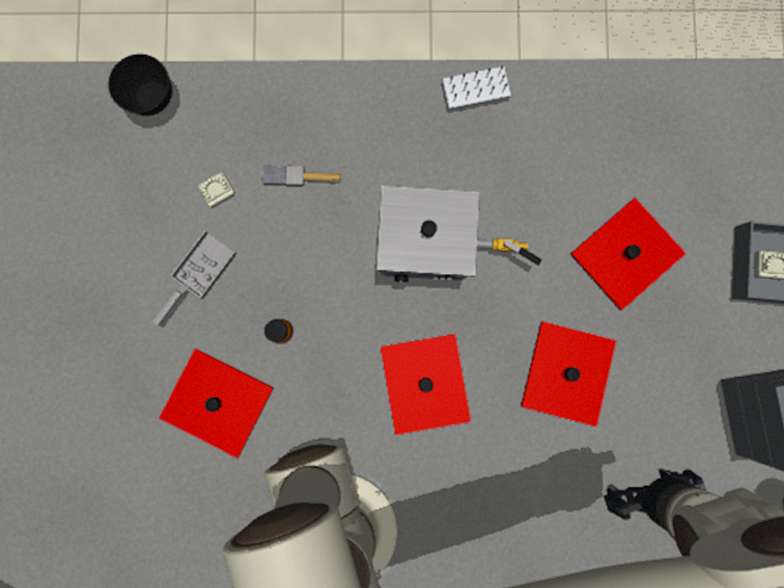

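View pics/scene0.png

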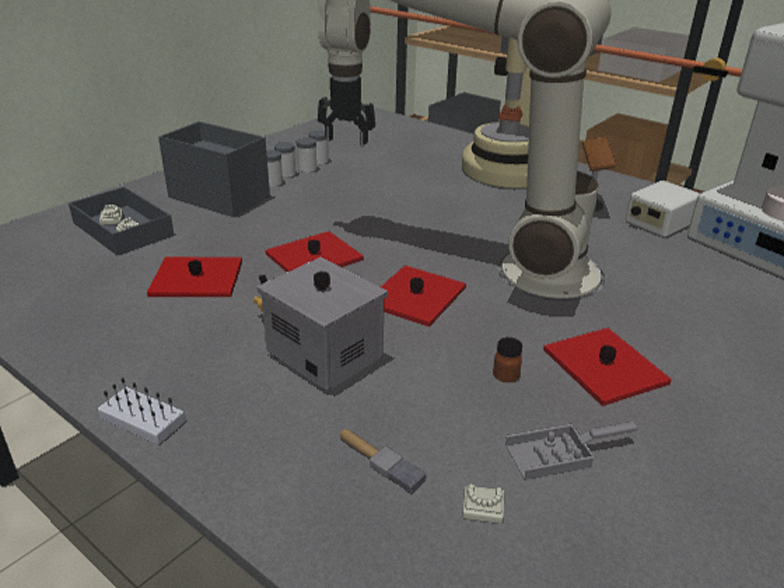

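The top picture (x up, y left) shows the cleaner's lid knob at (428,228), the tap lever from (510,245) to (540,260), the tray at (205,265) with its handle end at (157,322), the jar at (278,330), the brush at (300,177), the model at (216,190), and four red decoy lids. The bench around (315,255) is free for the lid.

Run:
```python
from h import *
d=np.load("top0.npz");im,w=d["im"],d["w"]
for n,u,v in [("knob",428,228),("lidTL",384,190),("lidTR",477,195),("lidBR",472,272),("lidBL",381,270),("sleeve",527,254),("sleeve end",538,262),("pivot",510,245),("pan c",205,265),("handle end",158,320),("handle near",182,294),("tray corner L",206,234),("tray corner R",235,250),("jar",277,330),("brushL",264,176),("brushR",338,178),("model",216,190),("red1 knob",213,404),("red2",425,384),("red1 tr",271,385),("red1top",196,351),("bench",315,255)]:
    print(n,np.round(np.nanmedian(w[int(v/1.4)-1:int(v/1.4)+2,int(u/1.4)-1:int(u/1.4)+2].reshape(-1,3),0),4))
# lid top plate fit
m=(abs(w[...,2]-0.163)<.006)&(w[...,0]>.25)&(w[...,0]<.9)&(abs(w[...,1])<.3)
n,l,s,c=cv2.connectedComponentsWithStats(m.astype(np.uint8));i=1+np.argmax(s[1:,4]);p=w[l==i]
print("lid",cv2.minAreaRect((p[:,:2]*1000).astype(np.float32)),np.median(p[:,2]))
# knob
m=(abs(w[...,2]-0.193)<.008)&(w[...,0]>.3)&(w[...,0]<.8)&(abs(w[...,1])<.3);p=w[m];print("knob",cv2.minEnclosingCircle((p[:,:2]*1000).astype(np.float32)),np.median(p,0),len(p))
# tap
m=(w[...,2]>.068)&(w[...,2]<.09)&(w[...,0]>.3)&(w[...,0]<.7)&(w[...,1]<-.1)&(w[...,1]>-.4);p=w[m];print("tap",len(p));
q=p[:,:2]; b=im[m].astype(int); blk=b.max(1)<70; print("black",blk.sum(),cv2.minAreaRect((q[blk]*1000).astype(np.float32)), "yellow",q[~blk].mean(0), np.median(p[blk],0))
# tray handle
m=(w[...,2]>.03)&(w[...,2]<.05)&(w[...,0]>.2)&(w[...,0]<.7)&(w[...,1]>.25)&(w[...,1]<.6);
n,l,s,c=cv2.connectedComponentsWithStats(m.astype(np.uint8))
for i in range(1,n):
  if s[i,4]>20: p=w[l==i];print("h?",s[i],cv2.minAreaRect((p[:,:2]*1000).astype(np.float32)),np.median(p,0))
m=(w[...,2]>.012)&(w[...,2]<.05)&(w[...,0]>.2)&(w[...,0]<.75)&(w[...,1]>.1)&(w[...,1]<.6);
n,l,s,c=cv2.connectedComponentsWithStats(m.astype(np.uint8))
for i in range(1,n):
  if s[i,4]>20: p=w[l==i];print("o?",s[i],cv2.minAreaRect((p[:,:2]*1000).astype(np.float32)),np.median(p,0))
save("pics/traycrop.png",im[155:245,95:215],5)
save("pics/tapcrop.png",im[155:200,325:395],8)
```

```text
knob [ 0.6084 -0.178   0.1944]
lidTL [ 0.6872 -0.0972  0.1643]
lidTR [ 0.6764 -0.2748  0.1639]
lidBR [ 0.5276 -0.2644  0.1633]
lidBL [ 0.5334 -0.0914  0.1638]
sleeve [ 0.5727 -0.3889  0.0805]
sleeve end [ 0.5558 -0.4106  0.0784]
pivot [ 0.5909 -0.3548  0.0748]
pan c [0.5615 0.2949 0.0026]
handle end [0.4424 0.381  0.0391]
handle near [0.4958 0.333  0.0301]
tray corner L [0.6283 0.291  0.0117]
tray corner R [0.5956 0.2323 0.    ]
jar [0.4208 0.1234 0.0774]
brushL [0.7572 0.1662 0.0194]
brushR [0.7485 0.0051 0.0187]
model [0.7228 0.2667 0.0274]
red1 knob [0.2691 0.2588 0.0427]
red2 [ 0.3075 -0.1784  0.0446]
red1 tr [0.3019 0.1476 0.0022]
red1top [0.3772 0.3072 0.0111]
bench [0.5823 0.0553 0.001 ]
lid ((607.2664184570312, -182.05987548828125), (188.0017852783203, 163.93624877929688), 86.35127258300781) 0.1634481317928452
knob ((606.7330932617188, -181.6728973388672), 14.99454116821289) [ 0.60603154 -0.18083405  0.19314358] 103
tap 150
black 77 ((541.3490600585938, -252.38731384277344), (38.2899055480957, 300.2450256347656), 10.963349342346191) yellow [ 0.57369962 -0.33116288] [ 0.567197
[... 624 characters left out ...]
4969482421875) [0.74260769 0.13254393 0.01861139]
o? [109 165  60  68 426] ((521.4896850585938, 321.8477783203125), (83.01605987548828, 218.06143188476562), 53.35292434692383) [0.50511876 0.33680066 0.02648204]
o? [134 187  12   6  22] ((556.6376342773438, 310.674560546875), (35.067665100097656, 8.849891662597656), 65.94239044189453) [0.55737331 0.31236783 0.01331768]
o? [196 228  13  17  52] ((420.6503601074219, 113.48596954345703), (50.77423095703125, 27.20192527770996), 15.512333869934082) [0.42233724 0.10597621 0.04597076]
o? [ 114  250   81   61 2415] ((266.55633544921875, 260.2774658203125), (188.4276885986328, 163.66680908203125), 63.831085205078125) [0.27148599 0.2641447  0.01465285]
```

View pics/traycrop.png

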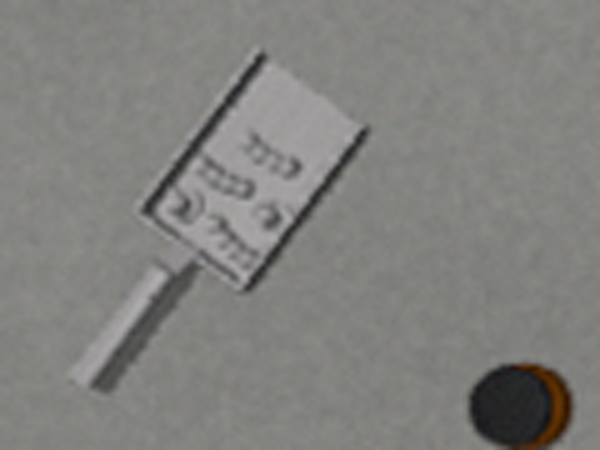

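View pics/tapcrop.png

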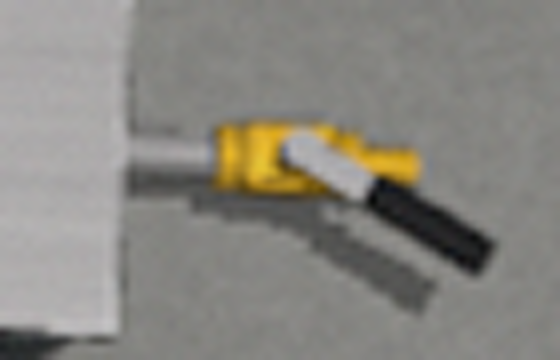

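The tray crop shows three bridges and two crowns in the rear half of the pan, with the open end up and to the right. The tap crop shows the pivot near (300,150) and the black sleeve from (370,190) to (485,260), so the lever is about 1 rad open.

```bash
cat >> h.py <<'E'
def plan(*tg):
    o=sensors.get_obs();p=o["ee_pos"];r=o["tcp_rot"];y0=np.radians(r[2])
    print("t",round(o["time"],2),"p",np.round(p,4),"rot",np.round(r,1),"q",np.round(o["q"],0),"F",np.round(o["wrist_force"],1),"open",round(o["opening"],4))
    T=np.array([[np.cos(y0),np.sin(y0),0],[np.sin(y0),-np.cos(y0),0],[0,0,-1]])
    for t in tg:
        s=T.T@(np.array(t[:3])-p)*1000; print(np.round(s,1),"twist",round(-((np.radians(t[3])-y0+np.pi)%(2*np.pi)-np.pi),3) if len(t)>3 else "")
E
python3 - <<'E'
from h import *
plan((.5666,-.3955,.15,55.7),(.5666,-.3955,.076,55.7))
E
```

```text
t 0.1 p [ 0.1561 -0.5272  0.2477] rot [-179.9   -0.    16.5] q [-74.   5.  10.  95.   0.  90.] F [ 0.7 -0.3  0. ] open 0.0857
[431.   -9.8  97.7] twist -0.684
[431.   -9.8 171.7] twist -0.684
```

>>> {"fn": "apply_moves", "kwargs": {
  "motion": [
    {"xyz":[55,0,10],"twist":-0.1,"jaw":0.2},
    {"xyz":[110,0,25],"twist":-0.25,"jaw":0.2},
    {"xyz":[165,0,40],"twist":-0.4,"jaw":0.2},
    {"xyz":[220,-5,55],"twist":-0.55,"jaw":0.2},
    {"xyz":[275,-5,70],"twist":-0.684,"jaw":0.2}
  ]
}}

```text
time: 0.72
ee_pos: [0.4199, -0.4435, 0.1776]
tcp_rot: [-180.0, -0.0, 56.0]
wrist_force: [-0.1, -0.5, 0.1]
opening: 0.0512
grasp_force: 0.0
```

Run:
```python
from h import *
plan((.5666,-.3955,.15,55.7),(.5666,-.3955,.076,55.7))
```

```text
t 0.72 p [ 0.4199 -0.4435  0.1776] rot [-180.   -0.   56.] q [-47.  13.  11.  88.  -0.  77.] F [-0.1 -0.5  0.1] open 0.0512
[122.   94.7  27.6] twist 0.004
[122.   94.7 101.6] twist 0.004
```

>>> {"fn": "apply_moves", "kwargs": {
  "motion": [
    {"xyz":[45,35,10],"jaw":0.2},
    {"xyz":[90,70,20],"jaw":0.2},
    {"xyz":[122,95,28],"jaw":0.2},
    {"xyz":[122,95,65],"jaw":0.2},
    {"xyz":[122,95,102],"jaw":0.2}
  ]
}}

```text
validation failed for argument at $.mo...
```

>>> {"fn": "apply_moves", "kwargs": {
  "motion": [
    {"xyz":[0,0,0],"jaw":-1},
    {"xyz":[0,0,0],"jaw":-1},
    {"xyz":[0,0,0],"jaw":-1}
  ],
  "grip_force": 25
}}

```text
validation failed for argument at $.mo...
```

Run:
```python
from h import *
c=np.array([.5965,-.3517]);plan()
p=sensors.get_obs()["ee_pos"][:2]; v=p-c; r=np.hypot(*v);a=np.degrees(np.arctan2(v[1],v[0]));print(r,a%360)
T=[]
for f in (226,216,206,196,186,177,172):
    q=c+.053*np.array([np.cos(np.radians(f)),np.sin(np.radians(f))]);T.append((*q,.076,f-180))
plan(*T)
```

```text
t 0.72 p [ 0.4199 -0.4435  0.1776] rot [-180.   -0.   56.] q [-47.  13.  11.  88.  -0.  77.] F [-0.1 -0.5  0.1] open 0.0512
0.19908439165111122 207.46538538545303
t 0.72 p [ 0.4199 -0.4435  0.1776] rot [-180.   -0.   56.] q [-47.  13.  11.  88.  -0.  77.] F [-0.1 -0.5  0.1] open 0.0512
[122.8  85.8 101.6] twist 0.174
[125.2  76.9 101.6] twist 0.348
[129.1  68.5 101.6] twist 0.523
[134.4  60.9 101.6] twist 0.697
[140.9  54.4 101.6] twist 0.872
[147.6  49.5 101.6] twist 1.029
[151.7  47.3 101.6] twist 1.116
```

Both calls were refused, probably because the rows left out "twist", so I'll include it in every row.

>>> {"fn": "apply_moves", "kwargs": {
  "motion": [
    {"xyz":[45,35,10],"twist":0,"jaw":0.2},
    {"xyz":[90,70,20],"twist":0,"jaw":0.2},
    {"xyz":[122,95,28],"twist":0,"jaw":0.2},
    {"xyz":[122,95,65],"twist":0,"jaw":0.2},
    {"xyz":[122,95,102],"twist":0,"jaw":0.2}
  ]
}}

```text
time: 1.35
ee_pos: [0.5662, -0.3967, 0.0746]
tcp_rot: [-180.0, 0.0, 55.7]
wrist_force: [0.8, 0.0, -0.1]
opening: 0.0514
grasp_force: 0.0
```

>>> {"fn": "apply_moves", "kwargs": {
  "motion": [
    {"xyz":[0,0,0],"twist":0,"jaw":-1},
    {"xyz":[0,0,0],"twist":0,"jaw":-1},
    {"xyz":[0,0,0],"twist":0,"jaw":-1}
  ],
  "grip_force": 25
}}

```text
time: 1.72
ee_pos: [0.5659, -0.3977, 0.078]
tcp_rot: [179.9, 0.0, 55.7]
wrist_force: [-1.5, -0.1, -1.0]
opening: 0.0137
grasp_force: 27.1
```

Run:
```python
from h import *
c=np.array([.5965,-.3517])
p=sensors.get_obs()["ee_pos"][:2]; v=p-c; r=np.hypot(*v);a=np.degrees(np.arctan2(v[1],v[0]));print(r,a%360)
T=[]
for f in (226,216,206,196,186,177,172):
    q=c+.053*np.array([np.cos(np.radians(f)),np.sin(np.radians(f))]);T.append((*q,.076,f-180))
plan(*T)
```

```text
0.05524381249227795 236.35356363741323
t 1.73 p [ 0.5659 -0.3977  0.078 ] rot [179.9   0.   55.7] q [-35.  24.  15.  80.   0.  89.] F [-1.5 -0.1 -1. ] open 0.0137
[ 3.  -9.6  2. ] twist 0.169
[  5.3 -18.5   2. ] twist 0.344
[  9.2 -26.9   2. ] twist 0.518
[ 14.5 -34.5   2. ] twist 0.693
[ 20.9 -41.1   2. ] twist 0.867
[ 27.7 -45.9   2. ] twist 1.024
[ 31.7 -48.2   2. ] twist 1.111
```

>>> {"fn": "apply_moves", "kwargs": {
  "motion": [
    {"xyz":[1,-10,0],"twist":0.17,"jaw":-1},
    {"xyz":[4,-19,0],"twist":0.345,"jaw":-1},
    {"xyz":[8,-28,0],"twist":0.52,"jaw":-1},
    {"xyz":[13,-36,0],"twist":0.695,"jaw":-1},
    {"xyz":[20,-42,0],"twist":0.865,"jaw":-1}
  ]
}}

```text
time: 2.35
ee_pos: [0.541, -0.3574, 0.0779]
tcp_rot: [179.9, 0.1, 5.8]
wrist_force: [-8.9, 0.3, 2.1]
opening: 0.0133
grasp_force: 28.1
```

Run:
```python
from h import *
c=np.array([.5965,-.3517])
p=sensors.get_obs()["ee_pos"][:2]; v=p-c; r=np.hypot(*v);a=np.degrees(np.arctan2(v[1],v[0]));print(r,a%360)
T=[]
for f in (180,176.35,173,170):
    q=c+r*np.array([np.cos(np.radians(f)),np.sin(np.radians(f))]);T.append((*q,.078,f-180))
plan(*T)
```

```text
0.05576090776080178 185.91863187235887
t 2.35 p [ 0.541  -0.3574  0.0779] rot [1.799e+02 1.000e-01 5.800e+00] q [-33.  18.   7.  78.  -0. 141.] F [-8.9  0.3  2.1] open 0.0133
[ 0.3 -5.8 -0.1] twist 0.1
[ 0.7 -9.3 -0.1] twist 0.164
[  1.4 -12.5  -0.1] twist 0.223
[  2.1 -15.3  -0.1] twist 0.275
```

>>> {"fn": "apply_moves", "kwargs": {
  "motion": [
    {"xyz":[0.5,-6,0],"twist":0.1,"jaw":-1},
    {"xyz":[1,-9,0],"twist":0.165,"jaw":-1},
    {"xyz":[1.5,-12.5,0],"twist":0.22,"jaw":-1},
    {"xyz":[1.5,-12.5,0],"twist":0.22,"jaw":-1}
  ]
}}

```text
time: 2.85
ee_pos: [0.5408, -0.3467, 0.0779]
tcp_rot: [179.7, 0.1, -6.6]
wrist_force: [-10.9, -8.5, 0.6]
opening: 0.0133
grasp_force: 36.1
```

>>> {"fn": "apply_moves", "kwargs": {
  "motion": [
    {"xyz":[0,1,0],"twist":0,"jaw":0},
    {"xyz":[0,1,0],"twist":0,"jaw":0},
    {"xyz":[0,1,-50],"twist":0,"jaw":0},
    {"xyz":[0,1,-112],"twist":0,"jaw":0.2},
    {"xyz":[0,1,-172],"twist":0,"jaw":0.2}
  ]
}}

```text
time: 3.48
ee_pos: [0.5423, -0.3452, 0.251]
tcp_rot: [180.0, -0.1, -6.5]
wrist_force: [1.7, -1.1, 0.7]
opening: 0.0511
grasp_force: 0.0
```

Run:
```python
from h import *
plan((.607,-.1818,.25),(.607,-.1818,.184),(.607,-.1818,.30))
im,w=cloud("top")
b=im[160:195,325:395]; ww=w[160:195,325:395]
m=(b.max(2)<60)&(ww[...,2]>.06)&(ww[...,2]<.1);print(m.sum(),np.median(ww[m],0)); q=ww[m][:,:2]
v=np.median(q,0)-np.array([.5965,-.3517]);print(np.degrees(np.arctan2(v[1],v[0]))%360-176.35)
save("pics/tap2.png",im[130:200,270:400],5)
```

```text
t 3.48 p [ 0.5423 -0.3452  0.251 ] rot [ 1.8e+02 -1.0e-01 -6.5e+00] q [-32.  18.  26.  98.   0. 154.] F [ 1.7 -1.1  0.7] open 0.0511
[  45.9 -169.6    1. ] twist 
[  45.9 -169.6   67. ] twist 
[  45.9 -169.6  -49. ] twist 
30 [ 0.54453652 -0.34503951  0.07922922]
-3.6541409546118757
```

View pics/tap2.png

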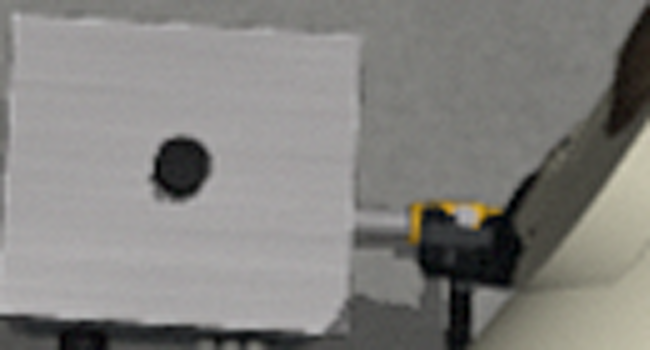

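The lever now stands straight across the pipe: black sleeve at (458,310), pivot at (465,215). The tap is shut, so the lid is next.

>>> {"fn": "apply_moves", "kwargs": {
  "motion": [
    {"xyz":[15,-55,0],"twist":0,"jaw":0.5},
    {"xyz":[30,-112,0],"twist":0,"jaw":0.5},
    {"xyz":[46,-169.5,0],"twist":0,"jaw":0.5},
    {"xyz":[46,-169.5,35],"twist":0,"jaw":0.5},
    {"xyz":[46,-169.5,65],"twist":0,"jaw":0.5}
  ]
}}

```text
time: 4.15
ee_pos: [0.6078, -0.181, 0.1829]
tcp_rot: [-180.0, -0.1, -6.4]
wrist_force: [0.8, 0.6, -0.5]
opening: 0.0642
grasp_force: 0.0
```

>>> {"fn": "apply_moves", "kwargs": {
  "motion": [
    {"xyz":[0,0,0],"twist":0,"jaw":-1},
    {"xyz":[0,0,0],"twist":0,"jaw":-1},
    {"xyz":[0,0,0],"twist":0,"jaw":-1},
    {"xyz":[0,0,-4],"twist":0,"jaw":-1},
    {"xyz":[0,0,-10],"twist":0,"jaw":-1}
  ],
  "grip_force": 80
}}

```text
time: 4.78
ee_pos: [0.6071, -0.1824, 0.1936]
tcp_rot: [-180.0, 0.0, -6.5]
wrist_force: [1.1, -0.6, -1.7]
opening: 0.0278
grasp_force: 79.4
```

Run:
```python
from h import *
plan((.585,.06,.25),(.585,.06,.037))
```

```text
t 4.78 p [ 0.6071 -0.1824  0.1936] rot [-180.     0.    -6.5] q [-17.  16.  17.  91.   0. 170.] F [ 1.1 -0.6 -1.7] open 0.0278
[ -49.4 -238.4  -56.4] twist 
[ -49.4 -238.4  156.6] twist
```

>>> {"fn": "apply_moves", "kwargs": {
  "motion": [
    {"xyz":[0,0,-20],"twist":0,"jaw":-1},
    {"xyz":[0,0,-45],"twist":0,"jaw":-1},
    {"xyz":[-8,-30,-57],"twist":-0.07,"jaw":-1},
    {"xyz":[-18,-75,-57],"twist":-0.15,"jaw":-1},
    {"xyz":[-29,-125,-57],"twist":-0.25,"jaw":-1}
  ]
}}

```text
time: 5.4
ee_pos: [0.5923, -0.0541, 0.2507]
tcp_rot: [180.0, -0.0, 7.9]
wrist_force: [1.2, 0.2, -2.2]
opening: 0.0275
grasp_force: 79.4
```

Run:
```python
from h import *
plan((.585,.06,.25,16.4),(.585,.06,.036,16.4))
```

```text
t 5.4 p [ 0.5923 -0.0541  0.2507] rot [180.   -0.    7.9] q [ -5.  11.  17.  96.   0. 167.] F [ 1.2  0.2 -2.2] open 0.0275
[   8.5 -114.     0.7] twist -0.148
[   8.5 -114.   214.7] twist -0.148
```

>>> {"fn": "apply_moves", "kwargs": {
  "motion": [
    {"xyz":[3,-40,0],"twist":-0.05,"jaw":-1},
    {"xyz":[6,-80,0],"twist":-0.1,"jaw":-1},
    {"xyz":[8,-107,15],"twist":-0.15,"jaw":-1},
    {"xyz":[8.5,-114,45],"twist":-0.15,"jaw":-1},
    {"xyz":[8.5,-114,85],"twist":-0.15,"jaw":-1}
  ]
}}

```text
time: 6.02
ee_pos: [0.5858, 0.0602, 0.1657]
tcp_rot: [180.0, -0.1, 16.5]
wrist_force: [0.1, 0.0, -3.1]
opening: 0.0279
grasp_force: 79.5
```

>>> {"fn": "apply_moves", "kwargs": {
  "motion": [
    {"xyz":[0,0,40],"twist":0,"jaw":-1},
    {"xyz":[0,0,75],"twist":0,"jaw":-1},
    {"xyz":[0,0,100],"twist":0,"jaw":-1},
    {"xyz":[0,0,115],"twist":0,"jaw":-1},
    {"xyz":[0,0,122],"twist":0,"jaw":-1}
  ]
}}

```text
time: 6.65
ee_pos: [0.5853, 0.0592, 0.043]
tcp_rot: [-180.0, 0.0, 16.4]
wrist_force: [0.5, -0.7, -2.4]
opening: 0.0275
grasp_force: 79.4
```

>>> {"fn": "apply_moves", "kwargs": {
  "motion": [
    {"xyz":[0,0,3],"twist":0,"jaw":-1},
    {"xyz":[0,0,6],"twist":0,"jaw":-1},
    {"xyz":[0,0,8],"twist":0,"jaw":-1},
    {"xyz":[0,0,9],"twist":0,"jaw":-1}
  ]
}}

```text
time: 7.15
ee_pos: [0.5855, 0.0593, 0.0352]
tcp_rot: [180.0, -0.0, 16.4]
wrist_force: [-3.3, -0.4, 9.4]
opening: 0.0276
grasp_force: 80.2
```

>>> {"fn": "apply_moves", "kwargs": {
  "motion": [
    {"xyz":[0,0,-1],"twist":0,"jaw":0.3},
    {"xyz":[0,0,-1],"twist":0,"jaw":0.3},
    {"xyz":[0,0,-1],"twist":0,"jaw":0.3},
    {"xyz":[0,0,-40],"twist":0,"jaw":0.3},
    {"xyz":[0,0,-100],"twist":0,"jaw":0.3}
  ]
}}

```text
time: 7.78
ee_pos: [0.5841, 0.0591, 0.1335]
tcp_rot: [-180.0, 0.2, 16.4]
wrist_force: [1.1, 0.6, 0.4]
opening: 0.0554
grasp_force: 0.0
```

Run:
```python
from h import *
im,w=cloud("top")
# tray refit
m=(w[...,2]>.012)&(w[...,2]<.05)&(w[...,0]>.38)&(w[...,0]<.68)&(w[...,1]>.2)&(w[...,1]<.45)
P=(w[m][:,:2]*1000).astype(np.float32);(c,s,a)=cv2.minAreaRect(P);print(c,s,a)
m=(w[...,2]>.033)&(w[...,2]<.05)&(w[...,0]>.38)&(w[...,0]<.68)&(w[...,1]>.2)&(w[...,1]<.45);h=w[m];print("handle",cv2.minAreaRect((h[:,:2]*1000).astype(np.float32)),np.median(h[:,2]))
# lid now
m=(abs(w[...,2]-.013)<.006)&(w[...,0]>.47)&(w[...,0]<.7)&(w[...,1]>-.07)&(w[...,1]<.19);P=w[m]
print("lid",cv2.minAreaRect((P[:,:2]*1000).astype(np.float32)))
A=np.c_[P[:,:2],np.ones(len(P))];print("plane",np.linalg.lstsq(A,P[:,2],rcond=None)[0],np.median(P[:,2]))
a=np.radians(-36.5);o=np.array([.5612,.2923]);g=o-.105*np.array([np.cos(a),np.sin(a)]);print(g)
plan((*g,.14,143.5),(*g,.036,143.5))
save("pics/t3.png",im,1.4)
```

```text
(520.4778442382812, 322.380615234375) (83.8309097290039, 217.19595336914062) 53.610843658447266
handle ((468.5541687011719, 359.674072265625), (17.55291175842285, 89.48332214355469), 55.337615966796875) 0.039688884569565486
lid ((591.4717407226562, 7.074516296386719), (132.8351593017578, 199.5373077392578), 85.62747955322266)
plane [0.00087435 0.00194997 0.01285272] 0.013434293260901453
[0.47679503 0.35475639]
t 7.83 p [0.5871 0.0594 0.1438] rot [179.9  -0.5  16.4] q [  6.   9.   3.  83.  -0. 169.] F [-1.3 -0.4  7.6] open 0.0554
[ -22.3 -314.5    3.8] twist -2.218
[ -22.3 -314.5  107.8] twist -2.218
```

View pics/t3.png

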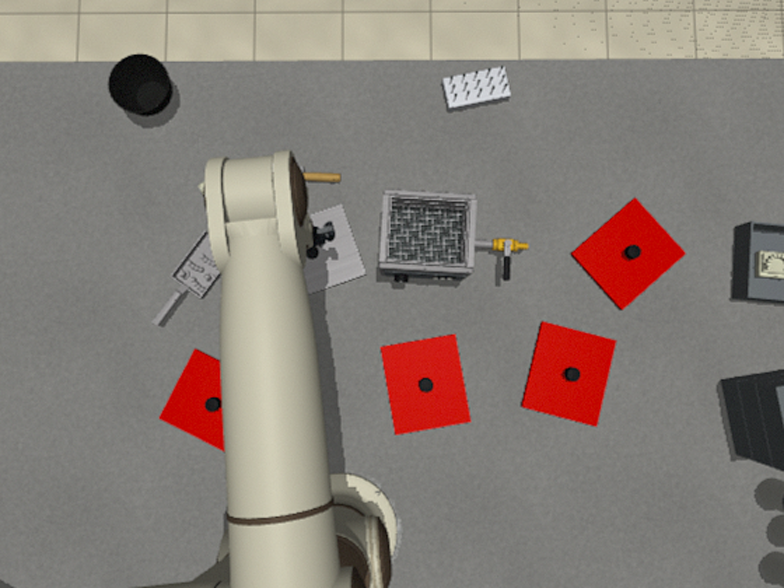

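The lid lies flat at (315,250), the basket is open at (428,230), the tap lever is shut at (507,265), and the tray is where it was.

>>> {"fn": "apply_moves", "kwargs": {
  "motion": [
    {"xyz":[0,-20,-10],"twist":-0.17,"jaw":0.3},
    {"xyz":[0,-45,-10],"twist":-0.35,"jaw":0.3},
    {"xyz":[-5,-70,-10],"twist":-0.53,"jaw":0.3},
    {"xyz":[-5,-100,-10],"twist":-0.71,"jaw":0.3},
    {"xyz":[-10,-130,-10],"twist":-0.89,"jaw":0.3}
  ]
}}

```text
time: 8.45
ee_pos: [0.5388, 0.182, 0.1442]
tcp_rot: [180.0, -0.0, 67.8]
wrist_force: [0.2, 0.1, -0.1]
opening: 0.0552
grasp_force: 0.0
```

Run:
```python
from h import *
g=(.4767,.3552);plan((*g,.14,143.5))
```

```text
t 8.45 p [0.5388 0.182  0.1442] rot [180.   -0.   67.8] q [ 19.   7.   0.  84.  -0. 131.] F [ 0.2  0.1 -0.1] open 0.0552
[ 136.8 -123.     4.2] twist -1.322
```

>>> {"fn": "apply_moves", "kwargs": {
  "motion": [
    {"xyz":[25,-25,0],"twist":-0.17,"jaw":0.3},
    {"xyz":[50,-45,0],"twist":-0.35,"jaw":0.3},
    {"xyz":[75,-70,0],"twist":-0.53,"jaw":0.3},
    {"xyz":[105,-95,0],"twist":-0.71,"jaw":0.3},
    {"xyz":[137,-123,4],"twist":-0.89,"jaw":0.3}
  ]
}}

```text
time: 9.07
ee_pos: [0.4778, 0.356, 0.1405]
tcp_rot: [179.9, -0.0, 118.7]
wrist_force: [0.1, 0.3, 0.0]
opening: 0.0554
grasp_force: 0.0
```

>>> {"fn": "apply_moves", "kwargs": {
  "motion": [
    {"xyz":[0,0,0],"twist":-0.17,"jaw":0.3},
    {"xyz":[0,0,0],"twist":-0.34,"jaw":0.3},
    {"xyz":[0,0,0],"twist":-0.432,"jaw":0.3},
    {"xyz":[0,0,0],"twist":-0.432,"jaw":0.3}
  ]
}}

```text
time: 9.57
ee_pos: [0.478, 0.3549, 0.1402]
tcp_rot: [180.0, 0.0, 143.1]
wrist_force: [-0.4, 0.7, 0.3]
opening: 0.0555
grasp_force: 0.0
```

Run:
```python
from h import *
g=(.4767,.3552);plan((*g,.032,143.5))
```

```text
t 9.57 p [0.478  0.3549 0.1402] rot [180.    0.  143.1] q [37. 10.  4. 84.  0. 73.] F [-0.4  0.7  0.3] open 0.0555
[  1.2  -0.5 108.2] twist -0.006
```

>>> {"fn": "apply_moves", "kwargs": {
  "motion": [
    {"xyz":[1,0,45],"twist":0,"jaw":0.3},
    {"xyz":[1,0,85],"twist":0,"jaw":0.3},
    {"xyz":[1,0,102],"twist":0,"jaw":0.3},
    {"xyz":[1,0,108],"twist":0,"jaw":0.3},
    {"xyz":[1,0,108],"twist":0,"jaw":0}
  ]
}}

```text
time: 10.2
ee_pos: [0.4776, 0.3557, 0.0333]
tcp_rot: [179.9, 0.0, 143.1]
wrist_force: [-0.3, 0.3, 0.2]
opening: 0.0427
grasp_force: 0.0
```

>>> {"fn": "apply_moves", "kwargs": {
  "motion": [
    {"xyz":[0,0,0],"twist":0,"jaw":-0.5},
    {"xyz":[0,0,0],"twist":0,"jaw":-1},
    {"xyz":[0,0,0],"twist":0,"jaw":-1},
    {"xyz":[0,0,0],"twist":0,"jaw":-1}
  ],
  "grip_force": 20
}}

```text
time: 10.7
ee_pos: [0.4776, 0.356, 0.0333]
tcp_rot: [179.9, 0.0, 143.2]
wrist_force: [-0.6, 0.3, 5.7]
opening: 0.0158
grasp_force: 23.6
```

>>> {"fn": "apply_moves", "kwargs": {
  "motion": [
    {"xyz":[0,0,-3],"twist":0,"jaw":-1},
    {"xyz":[0,0,-7],"twist":0,"jaw":-1},
    {"xyz":[0,0,-12],"twist":0,"jaw":-1},
    {"xyz":[0,0,-12],"twist":0,"jaw":-1}
  ]
}}

```text
time: 11.2
ee_pos: [0.4772, 0.3555, 0.0446]
tcp_rot: [180.0, 0.0, 143.2]
wrist_force: [-0.6, -0.0, -2.4]
opening: 0.0153
grasp_force: 22.3
```

```bash
cat >> h.py <<'E'
def tilt(x0,y0,yaw,zmax=.5,name="top"):
    """print height profile in tray-frame x around grip position (world) with heading yaw of tray"""
    im,w=cloud(name);a=np.radians(yaw);d=w[...,:2]-np.array([x0,y0])
    lx=d@np.array([np.cos(a),np.sin(a)]);ly=d@np.array([-np.sin(a),np.cos(a)])
    for x in np.arange(.03,.185,.015):
        m=(abs(lx-x)<.006);e=m&(abs(ly)<.033);e2=m&(abs(abs(ly)-.039)<.004)
        if e.sum(): print(round(x,3),"floor q20 %.4f"%np.nanquantile(w[e][:,2],.2),"wall q90 %.4f"%(np.nanquantile(w[e2][:,2],.9) if e2.sum() else np.nan))
    return im,w
E
python3 - <<'E'
from h import *
plan(); p=sensors.get_obs()["ee_pos"]; im,w=tilt(p[0],p[1],-36.5); 
print("scene"); tilt(p[0],p[1],-36.5,name="scene")
E
```

```text
t 11.2 p [0.4772 0.3555 0.0446] rot [180.    0.  143.2] q [37. 12. -5. 73.  0. 74.] F [-0.6 -0.  -2.4] open 0.0153
0.03 floor q20 0.1618 wall q90 0.5157
0.045 floor q20 0.2502 wall q90 0.5059
0.06 floor q20 0.3131 wall q90 0.0326
0.075 floor q20 0.0070 wall q90 0.0293
0.09 floor q20 0.0086 wall q90 0.0310
0.105 floor q20 0.0044 wall q90 0.0295
0.12 floor q20 0.0040 wall q90 0.0266
0.135 floor q20 0.0030 wall q90 0.0272
0.15 floor q20 0.0023 wall q90 0.0291
0.165 floor q20 -0.0008 wall q90 0.0184
0.18 floor q20 -0.0015 wall q90 0.0039
scene
0.03 floor q20 0.1852 wall q90 0.4684
0.045 floor q20 0.0339 wall q90 0.4759
0.06 floor q20 0.3291 wall q90 0.4661
0.075 floor q20 0.0070 wall q90 0.0295
0.09 floor q20 0.0070 wall q90 0.0280
0.105 floor q20 0.0049 wall q90 0.0265
0.12 floor q20 0.0033 wall q90 0.0257
0.135 floor q20 0.0025 wall q90 0.0252
0.15 floor q20 0.0019 wall q90 0.0247
0.165 floor q20 -0.0014 wall q90 0.0230
0.18 floor q20 -0.0015 wall q90 0.0027
```

At 20 N the nose sags and stays on the bench (about 4°), so the handle swivels at low grip. I'll set the tray level again, grip hard and test the lift.

>>> {"fn": "apply_moves", "kwargs": {
  "motion": [
    {"xyz":[0,0,6],"twist":0,"jaw":-1},
    {"xyz":[0,0,12],"twist":0,"jaw":-1},
    {"xyz":[0,0,12],"twist":0,"jaw":-1}
  ]
}}

```text
time: 11.68
ee_pos: [0.4773, 0.3557, 0.0324]
tcp_rot: [180.0, 0.0, 143.2]
wrist_force: [-0.5, 0.3, 2.2]
opening: 0.0157
grasp_force: 23.2
```

>>> {"fn": "apply_moves", "kwargs": {
  "motion": [
    {"xyz":[0,0,0],"twist":0,"jaw":-1},
    {"xyz":[0,0,0],"twist":0,"jaw":-1},
    {"xyz":[0,0,-4],"twist":0,"jaw":-1},
    {"xyz":[0,0,-10],"twist":0,"jaw":-1},
    {"xyz":[0,0,-15],"twist":0,"jaw":-1}
  ],
  "grip_force": 120
}}

```text
time: 12.3
ee_pos: [0.4771, 0.3553, 0.0474]
tcp_rot: [-180.0, -0.0, 143.2]
wrist_force: [0.3, 0.4, -3.8]
opening: 0.0137
grasp_force: 117.2
```

Run:
```python
from h import *
plan(); p=sensors.get_obs()["ee_pos"]; 
print("scene"); tilt(p[0],p[1],-36.5,name="scene")
plan((*p[:2],.24,143.5),(.43,.10,.25,160),(.4327,-.171,.25,176.35))
```

```text
t 12.3 p [0.4771 0.3553 0.0474] rot [-180.    -0.   143.2] q [37. 12. -4. 74. -0. 74.] F [ 0.3  0.4 -3.8] open 0.0137
scene
0.03 floor q20 0.1865 wall q90 0.4739
0.045 floor q20 0.0397 wall q90 0.4773
0.06 floor q20 0.3312 wall q90 0.4679
0.075 floor q20 0.0135 wall q90 0.0372
0.09 floor q20 0.0165 wall q90 0.0376
0.105 floor q20 0.0145 wall q90 0.0377
0.12 floor q20 0.0162 wall q90 0.0377
0.135 floor q20 0.0147 wall q90 0.0380
0.15 floor q20 0.0149 wall q90 0.0382
0.165 floor q20 -0.0011 wall q90 0.0386
0.18 floor q20 -0.0019 wall q90 0.0015
t 12.35 p [0.4774 0.3555 0.0482] rot [180.    0.  143.2] q [37. 12. -4. 74. -0. 74.] F [-0.1  0.6 -2.7] open 0.0138
[ 1.000e-01 -4.000e-01 -1.918e+02] twist -0.006
[-115.3 -232.9 -201.8] twist -0.294
[-279.9 -448.2 -201.8] twist -0.579
```

>>> {"fn": "apply_moves", "kwargs": {
  "motion": [
    {"xyz":[0,0,-15],"twist":0,"jaw":-1},
    {"xyz":[0,0,-45],"twist":0,"jaw":-1},
    {"xyz":[0,0,-80],"twist":0,"jaw":-1},
    {"xyz":[0,0,-115],"twist":0,"jaw":-1},
    {"xyz":[0,0,-145],"twist":0,"jaw":-1}
  ]
}}

```text
time: 12.98
ee_pos: [0.4772, 0.3555, 0.1948]
tcp_rot: [179.9, 0.0, 143.2]
wrist_force: [0.2, 0.1, -3.0]
opening: 0.0133
grasp_force: 117.4
```

>>> {"fn": "apply_moves", "kwargs": {
  "motion": [
    {"xyz":[-3,-6,-25],"twist":-0.01,"jaw":-1},
    {"xyz":[-10,-18,-45],"twist":-0.03,"jaw":-1},
    {"xyz":[-20,-38,-57],"twist":-0.06,"jaw":-1},
    {"xyz":[-34,-62,-57],"twist":-0.09,"jaw":-1},
    {"xyz":[-48,-88,-57],"twist":-0.12,"jaw":-1}
  ]
}}

```text
time: 13.6
ee_pos: [0.4626, 0.2554, 0.2504]
tcp_rot: [180.0, 0.0, 150.1]
wrist_force: [0.4, -0.4, -3.8]
opening: 0.0137
grasp_force: 117.4
```

Run:
```python
from h import *
plan((.4327,-.171,.25,176.35))
```

```text
t 13.6 p [0.4626 0.2554 0.2504] rot [180.    0.  150.1] q [29.  2.  7. 95. -0. 59.] F [ 0.4 -0.4 -3.8] open 0.0137
[-186.5 -384.7    0.4] twist -0.458
```

>>> {"fn": "apply_moves", "kwargs": {
  "motion": [
    {"xyz":[-13,-27,0],"twist":-0.03,"jaw":-1},
    {"xyz":[-27,-55,0],"twist":-0.065,"jaw":-1},
    {"xyz":[-41,-84,0],"twist":-0.1,"jaw":-1},
    {"xyz":[-55,-113,0],"twist":-0.135,"jaw":-1},
    {"xyz":[-69,-142,0],"twist":-0.17,"jaw":-1}
  ]
}}

```text
time: 14.22
ee_pos: [0.4513, 0.0977, 0.2503]
tcp_rot: [180.0, 0.0, 159.9]
wrist_force: [0.0, 0.1, -3.0]
opening: 0.0136
grasp_force: 117.4
```

Run:
```python
from h import *
plan((.4327,-.171,.25,176.35))
```

```text
t 14.22 p [0.4513 0.0977 0.2503] rot [180.    0.  159.9] q [12. -7. -2. 95. -0. 32.] F [ 0.   0.1 -3. ] open 0.0136
[ -75.  -258.6    0.3] twist -0.288
```

>>> {"fn": "apply_moves", "kwargs": {
  "motion": [
    {"xyz":[-9,-30,0],"twist":-0.035,"jaw":-1},
    {"xyz":[-18,-61,0],"twist":-0.07,"jaw":-1},
    {"xyz":[-27,-92,0],"twist":-0.105,"jaw":-1},
    {"xyz":[-36,-123,0],"twist":-0.14,"jaw":-1},
    {"xyz":[-44,-152,0],"twist":-0.175,"jaw":-1}
  ]
}}

```text
time: 14.85
ee_pos: [0.4401, -0.0602, 0.2503]
tcp_rot: [-180.0, 0.1, 169.9]
wrist_force: [0.7, -0.0, -2.9]
opening: 0.0138
grasp_force: 117.4
```

Run:
```python
from h import *
plan((.4327,-.171,.25,176.35))
```

```text
t 14.85 p [ 0.4401 -0.0602  0.2503] rot [-1.800e+02  1.000e-01  1.699e+02] q [-8. -9. -4. 96. -0.  2.] F [ 0.7 -0.  -2.9] open 0.0138
[ -12.2 -110.3    0.3] twist -0.113
```

>>> {"fn": "apply_moves", "kwargs": {
  "motion": [
    {"xyz":[-4,-29,0],"twist":-0.03,"jaw":-1},
    {"xyz":[-7,-57,0],"twist":-0.06,"jaw":-1},
    {"xyz":[-10,-83,0],"twist":-0.09,"jaw":-1},
    {"xyz":[-12,-102,0],"twist":-0.11,"jaw":-1},
    {"xyz":[-12,-110,0],"twist":-0.113,"jaw":-1}
  ]
}}

```text
time: 15.48
ee_pos: [0.4325, -0.1703, 0.25]
tcp_rot: [-180.0, 0.0, 176.2]
wrist_force: [0.2, -0.9, -3.8]
opening: 0.0133
grasp_force: 117.5
```

Run:
```python
from h import *
plan((.4327,-.171,.2,176.35)); p=sensors.get_obs()["ee_pos"]; 
print("scene"); im,w=tilt(p[0],p[1],-3.65,name="scene")
save("pics/pour0.png",im[150:310,130:400],2.9)
```

```text
t 15.47 p [ 0.4325 -0.1703  0.25  ] rot [-180.     0.   176.2] q [-21.  -7.  -1.  95.  -0. -18.] F [ 0.2 -0.9 -3.8] open 0.0133
[-0.2 -0.7 50. ] twist -0.002
scene
0.03 floor q20 0.3907 wall q90 0.6329
0.045 floor q20 0.4603 wall q90 0.6477
0.06 floor q20 0.2392 wall q90 0.6536
0.075 floor q20 0.2225 wall q90 0.2401
0.09 floor q20 0.2209 wall q90 0.2402
0.105 floor q20 0.1110 wall q90 0.2360
0.12 floor q20 0.0995 wall q90 0.2404
0.135 floor q20 0.0845 wall q90 0.2405
0.15 floor q20 0.0871 wall q90 0.2410
0.165 floor q20 0.2182 wall q90 0.2413
```

View pics/pour0.png

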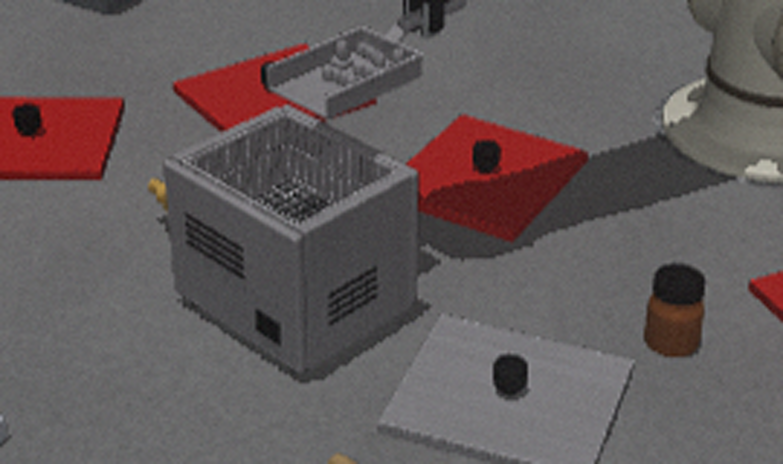

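The castings are still in the rear half of the tray, which is level over the open basket. I'll lower it close to the near rim, slacken the grip, then raise and advance the handle so the tray pivots on the rim.

>>> {"fn": "apply_moves", "kwargs": {
  "motion": [
    {"xyz":[0,0,15],"twist":0,"jaw":-1},
    {"xyz":[0,0,35],"twist":0,"jaw":-1},
    {"xyz":[0,0,48],"twist":0,"jaw":-1},
    {"xyz":[0,0,54],"twist":0,"jaw":-1},
    {"xyz":[0,0,55],"twist":0,"jaw":-1}
  ]
}}

```text
time: 16.15
ee_pos: [0.4328, -0.1692, 0.1941]
tcp_rot: [180.0, -0.0, 176.3]
wrist_force: [0.1, 0.2, -2.9]
opening: 0.0138
grasp_force: 117.5
```

>>> {"fn": "apply_moves", "kwargs": {
  "motion": [
    {"xyz":[0,0,0],"twist":0,"jaw":-1},
    {"xyz":[0,0,0],"twist":0,"jaw":-1},
    {"xyz":[-1,0,-3],"twist":0,"jaw":-1},
    {"xyz":[-3,0,-7],"twist":0,"jaw":-1},
    {"xyz":[-5,0,-12],"twist":0,"jaw":-1}
  ],
  "grip_force": 20
}}

```text
time: 16.77
ee_pos: [0.438, -0.1699, 0.2067]
tcp_rot: [-180.0, 0.0, 176.3]
wrist_force: [0.3, -0.3, -4.1]
opening: 0.0135
grasp_force: 117.5
```

Run:
```python
from h import *
plan((.4327,-.171,.2,176.35)); p=sensors.get_obs()["ee_pos"]; 
print("scene"); im,w=tilt(p[0],p[1],-3.65,name="scene")
```

```text
t 16.77 p [ 0.438  -0.1699  0.2067] rot [-180.     0.   176.3] q [-21.  -7.  -6.  91.  -0. -17.] F [ 0.3 -0.3 -4.1] open 0.0135
[ 5.2 -1.5  6.7] twist -0.001
scene
0.03 floor q20 0.3471 wall q90 0.6468
0.045 floor q20 0.4380 wall q90 0.6509
0.06 floor q20 0.4552 wall q90 0.6366
0.075 floor q20 0.1779 wall q90 0.1971
0.09 floor q20 0.1771 wall q90 0.1975
0.105 floor q20 0.1033 wall q90 0.1952
0.12 floor q20 0.0853 wall q90 0.1968
0.135 floor q20 0.0865 wall q90 0.1964
0.15 floor q20 0.0876 wall q90 0.1973
0.165 floor q20 0.1749 wall q90 0.1992
```

Grip stayed at 117 N; it seems not to slacken unless the jaw target changes. I'll go back down near the rim and change the jaw target slightly.

>>> {"fn": "apply_moves", "kwargs": {
  "motion": [
    {"xyz":[2,0,6],"twist":0,"jaw":-1},
    {"xyz":[5,0,12],"twist":0,"jaw":-1},
    {"xyz":[5,0,13],"twist":0,"jaw":-0.8},
    {"xyz":[5,0,13],"twist":0,"jaw":-0.8}
  ],
  "grip_force": 20
}}

```text
time: 17.32
ee_pos: [0.4327, -0.1695, 0.1931]
tcp_rot: [180.0, -0.0, 176.3]
wrist_force: [-0.0, 0.4, -2.9]
opening: 0.0133
grasp_force: 117.5
```

>>> {"fn": "apply_moves", "kwargs": {
  "motion": [
    {"xyz":[0,0,0],"twist":0,"jaw":-0.7},
    {"xyz":[0,0,0],"twist":0,"jaw":-0.7}
  ],
  "grip_force": 20
}}

```text
time: 17.58
ee_pos: [0.4329, -0.1695, 0.1934]
tcp_rot: [-180.0, 0.0, 176.3]
wrist_force: [0.1, -0.2, -3.2]
opening: 0.0136
grasp_force: 117.5
```

>>> {"fn": "apply_moves", "kwargs": {
  "motion": [
    {"xyz":[0,0,0],"twist":0,"jaw":-0.66}
  ],
  "grip_force": 20
}}

```text
time: 17.7
ee_pos: [0.4329, -0.1695, 0.1934]
tcp_rot: [-180.0, 0.0, 176.3]
wrist_force: [-0.0, -0.7, -3.3]
opening: 0.0151
grasp_force: 60.8
```

>>> {"fn": "apply_moves", "kwargs": {
  "motion": [
    {"xyz":[0,0,0],"twist":0,"jaw":-1}
  ],
  "grip_force": 20
}}

```text
time: 17.82
ee_pos: [0.4329, -0.1695, 0.1933]
tcp_rot: [180.0, 0.0, 176.3]
wrist_force: [1.1, -0.8, -4.1]
opening: 0.0145
grasp_force: 60.9
```

>>> {"fn": "apply_moves", "kwargs": {
  "motion": [
    {"xyz":[0,0,0],"twist":0,"jaw":-0.64}
  ],
  "grip_force": 20
}}

```text
time: 17.95
ee_pos: [0.4328, -0.1695, 0.1933]
tcp_rot: [180.0, -0.0, 176.3]
wrist_force: [0.3, 0.5, -3.1]
opening: 0.0157
grasp_force: 25.7
```

>>> {"fn": "apply_moves", "kwargs": {
  "motion": [
    {"xyz":[0,0,0],"twist":0,"jaw":-1}
  ],
  "grip_force": 20
}}

```text
time: 18.08
ee_pos: [0.4328, -0.1695, 0.1933]
tcp_rot: [180.0, 0.0, 176.3]
wrist_force: [-0.6, -0.4, -2.7]
opening: 0.0155
grasp_force: 25.8
```

>>> {"fn": "apply_moves", "kwargs": {
  "motion": [
    {"xyz":[-1,0,-4],"twist":0,"jaw":-1},
    {"xyz":[-3,0,-8],"twist":0,"jaw":-1},
    {"xyz":[-5,0,-13],"twist":0,"jaw":-1},
    {"xyz":[-7,0,-17],"twist":0,"jaw":-1},
    {"xyz":[-7,0,-17],"twist":0,"jaw":-1}
  ]
}}

```text
time: 18.7
ee_pos: [0.4401, -0.17, 0.2106]
tcp_rot: [-180.0, 0.0, 176.3]
wrist_force: [0.2, -0.9, -3.6]
opening: 0.0151
grasp_force: 25.8
```

Run:
```python
from h import *
plan(); p=sensors.get_obs()["ee_pos"]; 
print("scene"); im,w=tilt(p[0],p[1],-3.65,name="scene")
```

```text
t 18.7 p [ 0.4401 -0.17    0.2106] rot [-180.     0.   176.3] q [-21.  -6.  -5.  91.   0. -17.] F [ 0.2 -0.9 -3.6] open 0.0151
scene
0.03 floor q20 0.3525 wall q90 0.6420
0.045 floor q20 0.4407 wall q90 0.6526
0.06 floor q20 0.4543 wall q90 0.6393
0.075 floor q20 0.1849 wall q90 0.2012
0.09 floor q20 0.1802 wall q90 0.2019
0.105 floor q20 0.1046 wall q90 0.1983
0.12 floor q20 0.0847 wall q90 0.2013
0.135 floor q20 0.0861 wall q90 0.2001
0.15 floor q20 0.0885 wall q90 0.2016
0.165 floor q20 0.1804 wall q90 0.2030
```

>>> {"fn": "apply_moves", "kwargs": {
  "motion": [
    {"xyz":[3,0,7],"twist":0,"jaw":-1},
    {"xyz":[6,0,14],"twist":0,"jaw":-1},
    {"xyz":[7,0,16],"twist":0,"jaw":-1},
    {"xyz":[7,0,16],"twist":0,"jaw":-0.636}
  ]
}}

```text
time: 19.25
ee_pos: [0.4326, -0.1695, 0.1941]
tcp_rot: [180.0, -0.0, 176.3]
wrist_force: [0.7, 0.2, -2.7]
opening: 0.0153
grasp_force: 19.8
```

>>> {"fn": "apply_moves", "kwargs": {
  "motion": [
    {"xyz":[0,0,0],"twist":0,"jaw":-0.636}
  ]
}}

```text
time: 19.38
ee_pos: [0.433, -0.1695, 0.1945]
tcp_rot: [-180.0, 0.0, 176.3]
wrist_force: [-0.1, 0.7, -2.5]
opening: 0.0155
grasp_force: 18.7
```

>>> {"fn": "apply_moves", "kwargs": {
  "motion": [
    {"xyz":[-1,0,-4],"twist":0,"jaw":-0.636},
    {"xyz":[-3,0,-8],"twist":0,"jaw":-0.636},
    {"xyz":[-5,0,-13],"twist":0,"jaw":-0.636},
    {"xyz":[-7,0,-17],"twist":0,"jaw":-0.636}
  ]
}}

```text
time: 19.88
ee_pos: [0.4401, -0.17, 0.2118]
tcp_rot: [-180.0, 0.0, 176.3]
wrist_force: [0.3, -0.7, -4.0]
opening: 0.0156
grasp_force: 18.5
```

Run:
```python
from h import *
plan(); p=sensors.get_obs()["ee_pos"]; 
print("scene"); im,w=tilt(p[0],p[1],-3.65,name="scene")
```

```text
t 19.88 p [ 0.4401 -0.17    0.2118] rot [-180.     0.   176.3] q [-21.  -6.  -5.  91.   0. -17.] F [ 0.3 -0.7 -4. ] open 0.0156
scene
0.03 floor q20 0.3512 wall q90 0.6414
0.045 floor q20 0.4405 wall q90 0.6527
0.06 floor q20 0.4667 wall q90 0.6396
0.075 floor q20 0.1684 wall q90 0.1881
0.09 floor q20 0.1641 wall q90 0.1847
0.105 floor q20 0.0983 wall q90 0.1814
0.12 floor q20 0.0869 wall q90 0.1786
0.135 floor q20 0.0867 wall q90 0.1764
0.15 floor q20 0.1504 wall q90 0.1738
0.165 floor q20 0.0827 wall q90 0.1743
```

It now pivots on the rim: slope about 11° at 18.5 N. I'll continue tipping.

>>> {"fn": "apply_moves", "kwargs": {
  "motion": [
    {"xyz":[-4,0,-6],"twist":0,"jaw":-0.636},
    {"xyz":[-8,0,-12],"twist":0,"jaw":-0.636},
    {"xyz":[-12,0,-17],"twist":0,"jaw":-0.636},
    {"xyz":[-17,0,-22],"twist":0,"jaw":-0.636},
    {"xyz":[-22,0,-27],"twist":0,"jaw":-0.636}
  ]
}}

```text
time: 20.55
ee_pos: [0.4621, -0.1714, 0.2386]
tcp_rot: [180.0, -0.0, 176.3]
wrist_force: [-0.5, -0.4, -2.9]
opening: 0.016
grasp_force: 18.5
```

Run:
```python
from h import *
plan(); p=sensors.get_obs()["ee_pos"]; 
print("scene"); im,w=tilt(p[0],p[1],-3.65,name="scene")
save("pics/pour1.png",im[130:290,150:350],3.7)
```

```text
t 20.55 p [ 0.4621 -0.1714  0.2386] rot [180.   -0.  176.3] q [-20.  -3.   1.  94.   0. -17.] F [-0.5 -0.4 -2.9] open 0.016
scene
0.03 floor q20 0.3736 wall q90 0.6237
0.045 floor q20 0.4626 wall q90 0.6515
0.06 floor q20 0.4932 wall q90 0.6578
0.075 floor q20 0.1121 wall q90 0.2009
0.09 floor q20 0.1003 wall q90 0.1959
0.105 floor q20 0.0884 wall q90 0.1936
0.12 floor q20 0.0872 wall q90 0.1890
0.135 floor q20 0.1585 wall q90 0.1847
0.15 floor q20 0.1582 wall q90 0.1808
```

View pics/pour1.png

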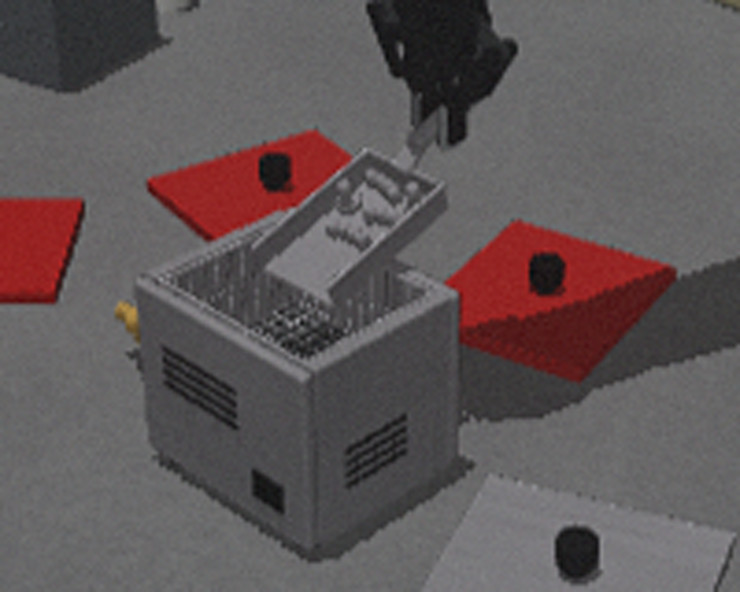

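The castings are still in the tray at about 15° and the handle is sticking in the pads. I'll back off a little and slacken slightly more.

>>> {"fn": "apply_moves", "kwargs": {
  "motion": [
    {"xyz":[6,0,7],"twist":0,"jaw":-0.636},
    {"xyz":[12,0,14],"twist":0,"jaw":-0.636},
    {"xyz":[12,0,14],"twist":0,"jaw":-0.632},
    {"xyz":[12,0,14],"twist":0,"jaw":-0.632}
  ]
}}

```text
time: 21.1
ee_pos: [0.4495, -0.1706, 0.2243]
tcp_rot: [180.0, -0.0, 176.3]
wrist_force: [-0.1, 0.1, -2.2]
opening: 0.0159
grasp_force: 11.6
```

>>> {"fn": "apply_moves", "kwargs": {
  "motion": [
    {"xyz":[-2,0,-3],"twist":0,"jaw":-0.632},
    {"xyz":[-5,0,-7],"twist":0,"jaw":-0.632},
    {"xyz":[-8,0,-11],"twist":0,"jaw":-0.632}
  ]
}}

```text
time: 21.48
ee_pos: [0.4581, -0.1711, 0.2356]
tcp_rot: [-180.0, 0.0, 176.3]
wrist_force: [1.4, -0.6, -1.4]
opening: 0.0157
grasp_force: 11.7
```

Run:
```python
from h import *
plan(); p=sensors.get_obs()["ee_pos"]; 
print("scene"); im,w=tilt(p[0],p[1],-3.65,name="scene")
```

```text
t 21.48 p [ 0.4581 -0.1711  0.2356] rot [-180.     0.   176.3] q [-20.  -4.  -0.  94.  -0. -17.] F [ 1.4 -0.6 -1.4] open 0.0157
scene
0.03 floor q20 0.3525 wall q90 0.6163
0.045 floor q20 0.4684 wall q90 0.6521
0.06 floor q20 0.4832 wall q90 0.6551
0.075 floor q20 0.1632 wall q90 0.1893
0.09 floor q20 0.1023 wall q90 0.1826
0.105 floor q20 0.1465 wall q90 0.1758
0.12 floor q20 0.1405 wall q90 0.1691
0.135 floor q20 0.1401 wall q90 0.1624
0.15 floor q20 0.1339 wall q90 0.1608
0.165 floor q20 0.1043 wall q90 nan
```

Slope is about 24° and it follows the rim now. Continue.

>>> {"fn": "apply_moves", "kwargs": {
  "motion": [
    {"xyz":[-4,0,-4],"twist":0,"jaw":-0.632},
    {"xyz":[-8,0,-8],"twist":0,"jaw":-0.632},
    {"xyz":[-13,0,-13],"twist":0,"jaw":-0.632},
    {"xyz":[-18,0,-17],"twist":0,"jaw":-0.632},
    {"xyz":[-18,0,-17],"twist":0,"jaw":-0.632}
  ]
}}

```text
time: 22.15
ee_pos: [0.4762, -0.1723, 0.2525]
tcp_rot: [-180.0, 0.0, 176.3]
wrist_force: [-1.1, -0.0, -2.0]
opening: 0.0155
grasp_force: 11.7
```

Run:
```python
from h import *
plan(); p=sensors.get_obs()["ee_pos"]; 
print("scene"); im,w=tilt(p[0],p[1],-3.65,name="scene")
save("pics/pour2.png",im[130:290,150:350],3.7)
```

```text
t 22.15 p [ 0.4762 -0.1723  0.2525] rot [-180.     0.   176.3] q [-20.  -1.   4.  95.  -0. -16.] F [-1.1 -0.  -2. ] open 0.0155
scene
0.03 floor q20 0.3682 wall q90 0.6344
0.045 floor q20 0.4822 wall q90 0.6512
0.06 floor q20 0.1589 wall q90 0.6570
0.075 floor q20 0.1012 wall q90 0.2049
0.09 floor q20 0.1210 wall q90 0.1985
0.105 floor q20 0.1649 wall q90 0.1922
0.12 floor q20 0.1602 wall q90 0.1862
0.135 floor q20 0.1113 wall q90 0.1791
```

View pics/pour2.png

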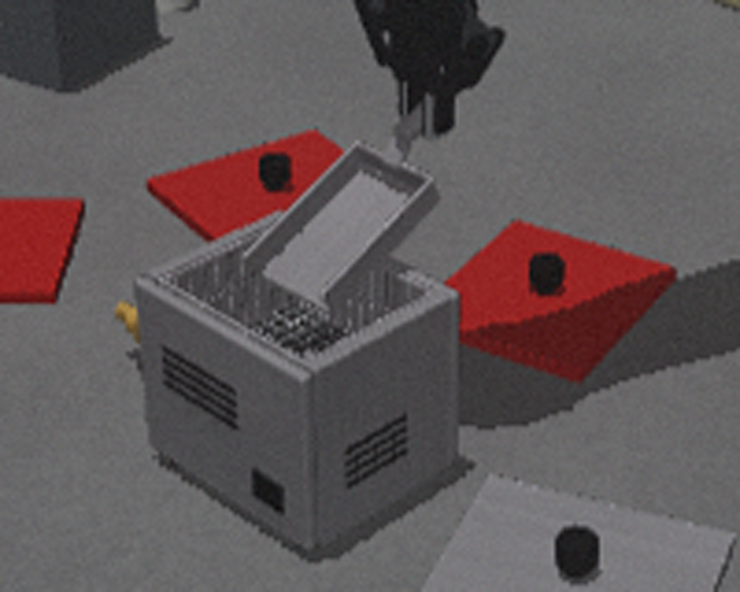

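The tray is empty. I'll firm the grip and lift away.

>>> {"fn": "apply_moves", "kwargs": {
  "motion": [
    {"xyz":[0,0,0],"twist":0,"jaw":-0.655},
    {"xyz":[5,0,-20],"twist":0,"jaw":-0.655},
    {"xyz":[10,0,-50],"twist":0,"jaw":-0.655},
    {"xyz":[20,0,-70],"twist":0,"jaw":-0.655},
    {"xyz":[40,0,-70],"twist":0,"jaw":-0.655}
  ],
  "grip_force": 60
}}

```text
time: 22.82
ee_pos: [0.4359, -0.1698, 0.3236]
tcp_rot: [-180.0, 0.1, 176.3]
wrist_force: [-0.3, -0.8, -3.0]
opening: 0.0155
grasp_force: 30.7
```

Run:
```python
from h import *
plan((.4773,.3555,.25,143.3))
```

```text
t 22.82 p [ 0.4359 -0.1698  0.3236] rot [-1.800e+02  1.000e-01  1.763e+02] q [-21.  -4.  10. 103.  -0. -18.] F [-0.3 -0.8 -3. ] open 0.0155
[ -7.4 526.9  73.6] twist 0.576
```

>>> {"fn": "apply_moves", "kwargs": {
  "motion": [
    {"xyz":[0,30,0],"twist":0.03,"jaw":-0.655},
    {"xyz":[0,70,0],"twist":0.07,"jaw":-0.655},
    {"xyz":[0,115,0],"twist":0.12,"jaw":-0.655},
    {"xyz":[0,160,0],"twist":0.17,"jaw":-0.655},
    {"xyz":[0,205,0],"twist":0.22,"jaw":-0.655}
  ]
}}

```text
time: 23.45
ee_pos: [0.4488, 0.0362, 0.3223]
tcp_rot: [180.0, 0.0, 163.6]
wrist_force: [0.5, -0.1, -2.6]
opening: 0.0159
grasp_force: 30.7
```

Run:
```python
from h import *
plan((.4773,.3555,.25,143.3))
im,w=cloud("top"); save("pics/top5.png",im[125:205,90:350],3)
a=np.radians(-3.65);d=w[...,:2]-np.array([.6073,-.182]);lx=d@[np.cos(a),np.sin(a)];ly=d@[-np.sin(a),np.cos(a)]
m=(abs(lx)<.061)&(abs(ly)<.074)&(w[...,2]>.094);n,l,s,c=cv2.connectedComponentsWithStats(m.astype(np.uint8))
for i in range(1,n):
  if s[i,4]>8: print(s[i,4],lx[l==i].mean().round(3),ly[l==i].mean().round(3),w[l==i][:,2].max().round(3))
```

```text
t 23.45 p [0.4488 0.0362 0.3223] rot [180.    0.  163.6] q [  5.  -6.   7. 104.   0.  21.] F [ 0.5 -0.1 -2.6] open 0.0159
[ 62.9 314.3  72.3] twist 0.354
38 0.048 0.036 0.114
35 0.049 -0.059 0.11
51 0.026 -0.019 0.103
81 0.002 0.014 0.114
```

View pics/top5.png

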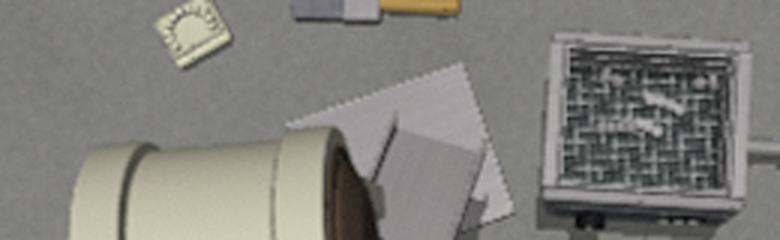

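The basket shows castings at (660,95), (640,125) and near its far wall; the blob sizes fit five pieces with one pair touching. The tray floor is bare. Next I carry the tray back to its spot.

>>> {"fn": "apply_moves", "kwargs": {
  "motion": [
    {"xyz":[9,45,0],"twist":0.06,"jaw":-0.655},
    {"xyz":[18,90,0],"twist":0.12,"jaw":-0.655},
    {"xyz":[28,140,0],"twist":0.18,"jaw":-0.655},
    {"xyz":[38,190,0],"twist":0.24,"jaw":-0.655},
    {"xyz":[47,235,0],"twist":0.3,"jaw":-0.655}
  ]
}}

```text
time: 24.12
ee_pos: [0.4698, 0.2754, 0.3221]
tcp_rot: [180.0, -0.0, 146.4]
wrist_force: [0.3, -0.2, -1.5]
opening: 0.0156
grasp_force: 30.9
```

Run:
```python
from h import *
plan((.4773,.3555,.25,143.3))
```

```text
t 24.12 p [0.4698 0.2754 0.3221] rot [180.   -0.  146.4] q [ 30.   7.  20. 104.   0.  64.] F [ 0.3 -0.2 -1.5] open 0.0156
[38.1 70.9 72.1] twist 0.054
```

>>> {"fn": "apply_moves", "kwargs": {
  "motion": [
    {"xyz":[15,30,10],"twist":0.03,"jaw":-0.655},
    {"xyz":[30,58,40],"twist":0.054,"jaw":-0.655},
    {"xyz":[38,71,85],"twist":0.054,"jaw":-0.655},
    {"xyz":[38,71,130],"twist":0.054,"jaw":-0.655},
    {"xyz":[38,71,170],"twist":0.054,"jaw":-0.655}
  ]
}}

```text
time: 24.75
ee_pos: [0.477, 0.3537, 0.1502]
tcp_rot: [-179.9, -0.0, 143.4]
wrist_force: [-0.4, -0.1, -2.3]
opening: 0.0152
grasp_force: 30.9
```

>>> {"fn": "apply_moves", "kwargs": {
  "motion": [
    {"xyz":[0,0,25],"twist":0,"jaw":-0.655},
    {"xyz":[0,0,42],"twist":0,"jaw":-0.645},
    {"xyz":[0,0,52],"twist":0,"jaw":-0.638},
    {"xyz":[0,0,60],"twist":0,"jaw":-0.636},
    {"xyz":[0,0,66],"twist":0,"jaw":-0.636}
  ]
}}

```text
time: 25.38
ee_pos: [0.4779, 0.3542, 0.087]
tcp_rot: [179.9, 0.0, 143.4]
wrist_force: [-1.5, -0.6, 0.5]
opening: 0.0155
grasp_force: 18.9
```

>>> {"fn": "apply_moves", "kwargs": {
  "motion": [
    {"xyz":[0,0,7],"twist":0,"jaw":-0.636},
    {"xyz":[0,0,14],"twist":0,"jaw":-0.636},
    {"xyz":[0,0,21],"twist":0,"jaw":-0.636},
    {"xyz":[0,0,28],"twist":0,"jaw":-0.636},
    {"xyz":[0,0,35],"twist":0,"jaw":-0.636}
  ]
}}

```text
time: 26.0
ee_pos: [0.4775, 0.3538, 0.0508]
tcp_rot: [-180.0, -0.0, 143.4]
wrist_force: [-0.6, -0.5, -0.1]
opening: 0.0157
grasp_force: 18.5
```

>>> {"fn": "apply_moves", "kwargs": {
  "motion": [
    {"xyz":[0,0,5],"twist":0,"jaw":-0.636},
    {"xyz":[0,0,10],"twist":0,"jaw":-0.636},
    {"xyz":[0,0,14],"twist":0,"jaw":-0.636},
    {"xyz":[0,0,16],"twist":0,"jaw":-0.636},
    {"xyz":[0,0,18],"twist":0,"jaw":-0.636}
  ]
}}

```text
time: 26.62
ee_pos: [0.4775, 0.3541, 0.0339]
tcp_rot: [180.0, -0.0, 143.4]
wrist_force: [-4.4, 0.4, 8.7]
opening: 0.0157
grasp_force: 19.4
```

Run:
```python
from h import *
plan(); p=sensors.get_obs()["ee_pos"]; tilt(p[0],p[1],-36.6,name="scene")
```

```text
t 26.62 p [0.4775 0.3541 0.0339] rot [180.   -0.  143.4] q [37. 12. -6. 72.  0. 73.] F [-4.4  0.4  8.7] open 0.0157
0.03 floor q20 0.1743 wall q90 0.4575
0.045 floor q20 0.0247 wall q90 0.4659
0.06 floor q20 0.4040 wall q90 0.4543
0.075 floor q20 0.0009 wall q90 0.0237
0.09 floor q20 0.0009 wall q90 0.0239
0.105 floor q20 0.0009 wall q90 0.0233
0.12 floor q20 0.0016 wall q90 0.0241
0.135 floor q20 0.0018 wall q90 0.0242
0.15 floor q20 0.0024 wall q90 0.0245
0.165 floor q20 -0.0017 wall q90 0.0246
0.18 floor q20 -0.0018 wall q90 0.0014
```

The tray is flat on the bench, so I'll release it and rise clear.

>>> {"fn": "apply_moves", "kwargs": {
  "motion": [
    {"xyz":[0,0,-1],"twist":0,"jaw":-0.5},
    {"xyz":[0,0,-1],"twist":0,"jaw":0},
    {"xyz":[0,0,-1],"twist":0,"jaw":0.2},
    {"xyz":[0,0,-40],"twist":0,"jaw":0.2},
    {"xyz":[0,0,-95],"twist":0,"jaw":0.2}
  ]
}}

```text
time: 27.3
ee_pos: [0.4767, 0.3531, 0.1277]
tcp_rot: [-179.8, -0.1, 143.4]
wrist_force: [1.4, 0.7, -0.0]
opening: 0.0516
grasp_force: 0.0
```

>>> {"fn": "apply_moves", "kwargs": {
  "motion": [
    {"xyz":[20,0,-55],"twist":0,"jaw":0.2},
    {"xyz":[60,0,-90],"twist":0,"jaw":0.2},
    {"xyz":[100,0,-90],"twist":0,"jaw":0.2},
    {"xyz":[110,0,-90],"twist":0,"jaw":0.2},
    {"xyz":[110,0,-90],"twist":0,"jaw":0.2}
  ]
}}

```text
time: 27.92
ee_pos: [0.389, 0.4194, 0.2179]
tcp_rot: [-180.0, 0.0, 143.5]
wrist_force: [0.7, 1.0, -0.6]
opening: 0.0509
grasp_force: 0.0
```

Run:
```python
from h import *
plan()
im,w=cloud("top"); ims,ws=cloud("scene")
for n,W in(("top",w),("scene",ws)):
    m=(abs(W[...,0]-.587)<.05)&(abs(W[...,1]-.06)<.06)&(W[...,2]<.016);P=W[m];A=np.c_[P[:,:2],np.ones(len(P))];print(n,"lid",np.linalg.lstsq(A,P[:,2],rcond=None)[0][:2].round(4),np.median(P[:,2]))
    a=np.radians(-36.6);d=W[...,:2]-np.array([.5612,.2923]);m=(abs(d@[np.cos(a),np.sin(a)])<.05)&(abs(d@[-np.sin(a),np.cos(a)])<.032);P=W[m]
    if len(P): A=np.c_[P[:,:2],np.ones(len(P))];print(n,"tray",np.linalg.lstsq(A,P[:,2],rcond=None)[0][:2].round(4),np.median(P[:,2]),P[:,2].max())
m=(im.max(2)<60)&(w[...,2]>.06)&(w[...,2]<.1)&(abs(w[...,0]-.54)<.06)&(abs(w[...,1]+.35)<.08);v=np.median(w[m][:,:2],0)-[.5965,-.3517];print("tap",np.degrees(np.arctan2(v[1],v[0]))%360-176.35)
a=cv2.resize(im[140:215,255:345],None,fx=5,fy=5)
b=cv2.resize(ims,None,fx=375/420,fy=375/420)[:,:340]
save("pics/fin.png",np.hstack([a,b]))
```

```text
t 27.93 p [0.389  0.4194 0.2179] rot [-180.     0.   143.5] q [47.  8.  9. 92. -0. 84.] F [ 0.7  1.  -0.6] open 0.0509
top lid [-0.0015  0.0006] 0.013000004092380796
top tray [0.0001 0.0037] 0.0027653693346584448 0.011838085312796497
scene lid [ 0.0005 -0.0023] 0.01266900270273724
scene tray [0.0028 0.0025] 0.0019969143618086462 0.007081605257852493
tap -2.0511935704515736
```

View pics/fin.png

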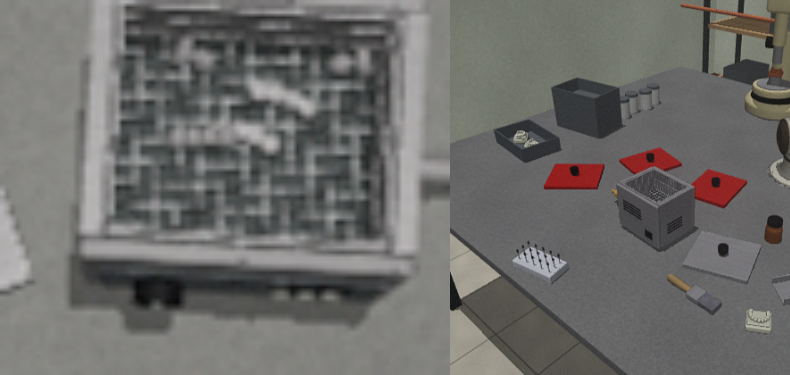

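Run:
```python
from h import *
im,w=cloud("top")
a=np.radians(-3.65);d=w[...,:2]-np.array([.6073,-.182]);lx=d@[np.cos(a),np.sin(a)];ly=d@[-np.sin(a),np.cos(a)]
for z in (.092,.094,.097,.104):
  m=(abs(lx)<.061)&(abs(ly)<.074)&(w[...,2]>z)&(w[...,2]<.125);n,l,s,c=cv2.connectedComponentsWithStats(m.astype(np.uint8),connectivity=4)
  print(z,[(s[i,4],(lx[l==i].mean()*1000).round(),(ly[l==i].mean()*1000).round(),np.round(cv2.minAreaRect((w[l==i][:,:2]*1000).astype(np.float32))[1]),(w[l==i][:,2].max()*1000).round()) for i in range(1,n) if s[i,4]>6])
m=(w[...,2]>.006)&(lx<-.085)&(lx>-.2)&(abs(ly)<.13);print("spill px",m.sum(),[ (lx[m].mean(),ly[m].mean()) if m.any() else 0])
```

```text
0.092 [(np.int32(42), np.float64(48.0), np.float64(36.0), array([24., 18.]), np.float64(110.0)), (np.int32(37), np.float64(49.0), np.float64(-59.0), array([20., 17.]), np.float64(112.0)), (np.int32(52), np.float64(27.0), np.float64(-19.0), array([39., 12.]), np.float64(102.0)), (np.int32(85), np.float64(2.0), np.float64(14.0), array([60., 16.]), np.float64(114.0))]
0.094 [(np.int32(41), np.float64(48.0), np.float64(35.0), array([23., 18.]), np.float64(110.0)), (np.int32(34), np.float64(49.0), np.float64(-59.0), array([20., 17.]), np.float64(112.0)), (np.int32(50), np.float64(27.0), np.float64(-19.0), array([39., 12.]), np.float64(102.0)), (np.int32(84), np.float64(2.0), np.float64(14.0), array([60., 16.]), np.float64(114.0))]
0.097 [(np.int32(35), np.float64(48.0), np.float64(37.0), array([21., 18.]), np.float64(110.0)), (np.int32(32), np.float64(50.0), np.float64(-59.0), array([20., 17.]), np.float64(112.0)), (np.int32(38), np.float64(26.0), np.float64(-20.0), array([37., 12.]), np.float64(102.0)), (np.int32(69), np.float64(2.0), np.float64(14.0), array([60., 16.]), np.float64(114.0))]
0.104 [(np.int32(12), np.float64(51.0), np.float64(39.0), array([ 6., 13.]), np.float64(110.0)), (np.int32(10), np.float64(52.0), np.float64(-62.0), array([11.,  6.]), np.float64(112.0)), (np.int32(29), np.float64(1.0), np.float64(18.0), array([ 9., 26.]), np.float64(114.0))]
spill px 79 [(np.float64(-0.12310019929026154), np.float64(0.006881616535794321))]
```

All five are accounted for in the basket: two crowns, one single bridge, and a 60 mm overlapped pair of bridges. Lid and tray are flat and the tap is shut.

```bash
python3 -c "
from workcell import bot
print(bot.job_done())"
```

```text
the job is handed in; nothing more can be done
None
```

I handed the job in at about 28 s: the lid lies flat on the bench knob up, the drain tap is shut, depth readings show all five castings in the basket, and the empty tray is flat on the bench; no verdict came back from the hand-in.

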